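# Wind the stock forward in a push-feed display tray with its removable crank

## Task

The two cartons have been left at the back of the hand-wound feeder. Take the loose crank from its tray, fit it fully down over the feeder's square shaft, wind it counter-clockwise (seen from above) until the winder comes up against its end stop, so that the front carton stands right behind the front lip; then lift the crank off and stand it upright on its hub back in its tray. Do not push the cartons or the pusher plate with the gripper, and do not shift or knock over the other things on the counter.

Things in the scene. Friction and masses are not known exactly. Their poses are not given: they have to be found in the camera images.
- feeder: Fixed feeder: grey winder housing (84 x 80 mm, 82 mm tall, aluminium cover) at one end of a light wooden trough. Origin: on the counter under the shaft's axis; z up; +y is the feed direction, from the housing to the front lip. Trough floor 6 mm above the counter, inside width 80 mm, side walls 28 mm above the counter, 100 mm wide outside; the base reaches from y = -50 to y = +235 mm.
- shaft_top (a point): Top of the shaft, on its axis, 112 mm above the counter. Upright steel shaft: 16 mm square, 22 mm tall above a flat collar (44 mm across, top 85 mm above the counter), with a round pilot pin on it, 12 mm across, 5 mm high. The point's axes are the feeder's and do not turn with the shaft.
- shaft_shoulder (a point): Top of the shaft's square, foot of the pilot pin, 107 mm above the counter; axes as the feeder's. The square stands at ANY angle, which is not reported. A hub set down at a wrong angle stands on this shoulder; turned under a light press by at most a quarter turn it drops on (fit within about 10 degrees). A light touch does not turn the shaft.
- shaft_collar (a point): Axis at the collar's top, 85 mm above the counter; axes as the feeder's. Winding: counter-clockwise from above drives the pusher forward 16 mm per radian. It takes 0.15 N m (2 N at the handle), stays where it is left, has no ratchet, and comes to a hard stop 3.4 to 4.5 rad from the start, where the pusher is 103 mm behind the lip.
- lip_face (a point): Middle of the front lip's inner face at the trough floor's height; axes as the feeder's, so things in the trough lie at negative y. The lip is 30 mm high, 6 mm thick.
- pusher: Aluminium pusher plate in the trough, 74 mm wide, 62 mm high, 6 mm thick. Origin: at the foot of its forward face; axes as the feeder's; at the start it is 50 to 68 mm ahead of the shaft axis. Driven by the shaft only.
- carton_front: Upright carton nearer the lip, 50 mm deep along the feed, 71 mm wide, 95 mm tall, 0.22 kg. Origin: centre of its underside. Its x axis points back against the feed. At the start its leading face is about 42 mm from the lip.
- carton_back: Upright carton of the same size behind it, between it and the pusher. Origin: centre of its underside.
- crank_grip (a point): Loose crank, centre of its black grip block (28 x 28 mm, 37 mm tall, sides along the crank's x and y), right above the hub, 57 mm above the hub's underside. Crank x axis: from the hub along the arm to the handle; z up. The crank weighs 0.32 kg, mostly in the hub, and stands by itself. The arm is 18 mm wide, 10 mm thick, its top 39 mm above the hub's underside, ending 93 mm from the hub's axis.
- crank_socket (a point): Centre of the socket's mouth in the crank hub's underside; axes as the crank's. The steel hub is 38 mm square, 39 mm tall; its square socket is open below, 19 mm wide, 29 mm deep, sides along the crank's x and y. Fully seated it is 27 mm below shaft_top (the hub's underside rests on the collar).
- crank_handle (a point): Middle of the crank's upright black handle, 85 mm from the hub's axis; the handle is round, 21 to 25 mm across, rises 46 mm from the arm's top (39 to 85 mm above the hub's underside).
- crank_tray: Fixed low wooden tray, 110 x 110 mm outside, walls 6 mm thick and 16 mm high, floor 6 mm above the counter. Origin: under its centre. The crank starts in it and ends in it, at any angle; its arm and handle may reach out over the rim.
- bell: brass counter bell, 72 mm across, 61 mm tall. Bystander, loose. Origin: centre of its underside.
- biscuit_box: lying biscuit carton with carry top, 53 x 179 x 113 mm tall. Bystander, loose. Origin: centre of its underside.
- tall_jar: big screw-lid jar, 97 mm across, 136 mm tall. Bystander, loose. Origin: centre of its underside.
- small_tin: small tin, 57 mm across, 72 mm tall, to the right of the feeder. Bystander, loose. Origin: centre of its underside.
- balm: flat round tin, 62 mm across, 24 mm tall. Bystander, loose. Origin: centre of its underside.
- spice: small spice jar, 46 mm across, 97 mm tall. Bystander, loose. Origin: centre of its underside.

How it is judged:
By the outcome, as a careful person would: the job done as asked, in the order asked, and still so for the second after the job is handed in, with the robot touching nothing.
It also fails if it takes over 72 s, if anything falls off the work surface, if the arm or the gripper's body presses on something with over 40 N, if the wrist force passes 120 N, or if a joint passes its speed limit or range.

## Robot

A 6-joint arm with a two-finger parallel gripper is mounted at the origin on a cart in front of the work surface, level with it; the furniture and walls round the work are solid. World frame = base frame: x ahead of the robot, y to its left, z up, the work surface at z = 0. Lengths are in m, angles in rad, forces in N, time in s.
With the tool pointing down it reaches from about 0.325 to 0.85 m from the base axis. Payload 15.5 kg.
Tool frame: the origin (TCP) lies at the very end of the fingers, on their centre line; the grasp point (between the pads) lies 19 mm behind it; x points along the fingers, y is the direction in which the jaws open and shut, and the axes are right-handed (so a half turn about x gives the same grasp; the last joint's range is limited). The gripper opens to 91 mm and grips with 3 to 60 N. Pads are 32 mm wide; open, the fingers measure 118 mm over their backs; the gripper's body (76 mm by 178 mm) begins 60 mm behind the grasp point.
Start: joints at [1.216, 0.494, 1.345, -0, 1.302, -0.096], TCP at [0.161, 0.604, 0.214] pointing down, gripper open.
Joint ranges: [-2.91, 2.91], [-0.82, 2.16], [0.22, 2.67], [-1.22, 4.37], [0.12, 2.79], [-3.08, 3.08]. Speed limits (rad/s): [1.89, 1.89, 2.57, 3.01, 3.01, 3.01].

## Interface

Orientations are given as a unit quaternion [w, x, y, z].
In Python, from workcell import readout, eyes, workorder gives the robot as it stands.
- The arm moves only by the shell command python3 -m jog 'ROWS' [OPENING] [FORCE]. ROWS is JSON, one flat list of numbers, 6 for each row, row after row: the shift along the tool's x, y, z normalised to -1 to 1, where 1 is 250 mm, then the turn, a rotation vector about the tool's x, y, z normalised to -1 to 1, where 1 is 120 degrees. In form: [dx, dy, dz, ax, ay, az, dx, dy, dz, ax, ay, az, ...]. A call has 1 to 8 rows; each row is the pose to reach, as a shift and turn from the pose measured when the call began, along the tool's axes at that moment; what a row does not reach only later rows make up. A row lasts 1/8 s, in which the tool goes at most 62.5 mm and 10.7 degrees, less where a joint would pass 70% of its speed; a pose out of reach is approached as far as the arm can. A call with a number of a shift or a turn outside -1 to 1 is refused whole. A call with a gripper value outside its range is refused whole. OPENING is the opening, from 0 (shut) to 1 (fully open), set as the call begins (- or left out, the last holds). The fingers move at their own pace and stop on an object; FORCE is the grip in N (left out, the last holds). Time passes only in rows, so rows that repeat a pose let the fingers close. It gives the time, the measured TCP pose, the force and the opening at its end, in the units of the state.
- readout.get_state(): the state, without advancing time (a new reading comes with each control period).
- eyes.snapshot(name): name is "scene" or "top" or "wrist"; returns the picture (420x560x3 uint8, blue, green, red); there is no depth.
- eyes.get_calibration(name): a dict with "camera_matrix" (3x3 intrinsics, pixels), "R" (3x3) and "t" (3): a world point X has camera coordinates R X + t; the wrist camera has in their place "tool_from_camera" (4x4, takes a point from camera to tool coordinates, whose origin is the TCP and whose axes are the tool frame's). Camera axes: x right, y down, z forward; pixel columns grow to the right and rows downward; lengths in m; the calibration is good to about 2 mm. The wrist camera is an equidistant fisheye: a pixel r from the principal point sees the ray r / f radians off the axis. A picture is of the moment at which its call begins: read the wrist's pose just before it. get_calibration takes no time and is no camera call.
- workorder.close_job(): hands the job in, once; it reports no verdict.
The state is a dict: "time": time; "qpos": joint angles; "joint_velocities": joint speeds; "effort": joint torques, N m; "position": TCP position; "orientation": TCP orientation; "force": force on the tool from outside, world axes, zero at the start; "ft_torque": the same for the moment, N m; "finger_gap": finger opening in m.
Only numpy, scipy, OpenCV 4.12 (cv2) and the standard library are available. Lean on these libraries where they do the work, as an engineer would, in place of code of your own. Each camera call takes 0.05 s, during which the arm holds its last target. There are 200 camera calls.

## Working session

There is one attempt and no reset: what is moved stays moved. The work goes in short steps, Python scripts to look and compute and a shell command to move; the robot and the scene stay as the last step left them, time stands still between calls to the robot, and variables do not carry over. Pictures are saved under pics/ and viewed, about 8 in all and at most 12, crops included, and the job is handed in when it is done.

```bash
mkdir -p pics; ls; python3 - <<'E'
from workcell import readout, eyes
import cv2,numpy as np
s=readout.get_state();print(s)
a=eyes.snapshot("scene");b=eyes.snapshot("top")
cv2.imwrite("pics/scene.png",a);cv2.imwrite("pics/top.png",b)
for n in("scene","top","wrist"):print(n,eyes.get_calibration(n))
E
```

```text
pics
{'time': 0.0, 'qpos': array([ 1.21547311e+00,  4.94169655e-01,  1.34611860e+00, -8.22967613e-06,
        1.30250282e+00, -9.54849701e-02]), 'joint_velocities': array([ 0.00080024, -0.00098837,  0.0004332 ,  0.00033661, -0.00022801,
       -0.00046938]), 'effort': array([-3.53912612e-03, -8.78782654e+01, -3.81847429e+01,  7.03321234e-02,
        5.28437574e-02, -1.19129436e-04]), 'position': array([0.16043728, 0.60366945, 0.21335093]), 'orientation': array([ 0.70105556,  0.09119408,  0.70123949, -0.09202131]), 'force': array([-0.39601692,  0.33333115,  0.30744193]), 'ft_torque': array([ 0.02525454, -0.03837015, -0.04694108]), 'finger_gap': 0.09095558948420523}
scene {'camera_matrix': array([[467.52620473,   0.        , 272.56185639],
       [  0.        , 467.52620473, 214.82993284],
       [  0.        ,   0.        ,   1.        ]]), 'R': array([[ 0.67031875, -0.74205205, -0.00561419],
       [-0.58242158, -0.52140126, -0.62363918],
       [ 0.45984548,  0.42130686, -0.78169218]]), 't': array([-0.23276801,  0.44993291,  1.26886185])}
top {'camera_matrix': array([[471.96701988, 
[... 174 characters left out ...]
.00147768],
       [-0.9930464 ,  0.01547118, -0.11670257],
       [ 0.1166651 , -0.00330561, -0.99316581]]), 't': array([0.16629615, 0.5035168 , 1.63148424])}
wrist {'camera_matrix': array([[325.1922621 ,   0.        , 279.37957118],
       [  0.        , 325.1922621 , 210.39680146],
       [  0.        ,   0.        ,   1.        ]]), 'tool_from_camera': array([[-6.98452918e-04, -2.74306898e-01,  9.61641949e-01,
        -1.71995885e-01],
       [ 9.99999641e-01, -6.52613526e-04,  5.40155591e-04,
        -2.10523153e-04],
       [ 4.79412138e-04,  9.61641981e-01,  2.74307256e-01,
        -7.74085027e-02],
       [ 0.00000000e+00,  0.00000000e+00,  0.00000000e+00,
         1.00000000e+00]])}
```

View pics/scene.png

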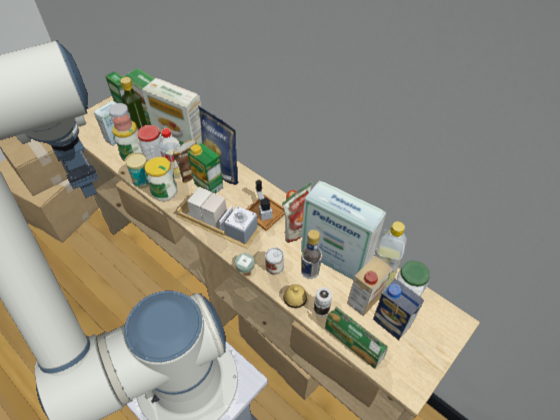

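View pics/top.png

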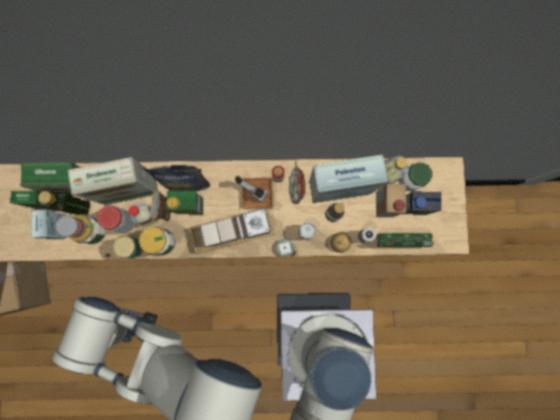

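The scene shows the feeder (top px ~190–270, 222–240, housing at right ~(257,223)) and the tray with crank at ~(256,192). I'll enlarge both.

```bash
python3 - <<'E'
import cv2,numpy as np
a=cv2.imread("pics/scene.png");b=cv2.imread("pics/top.png")
A=cv2.resize(a[170:280,165:315],None,fx=5,fy=5,interpolation=cv2.INTER_CUBIC)[:, :750]
B=cv2.resize(b[160:260,180:330],None,fx=5,fy=5,interpolation=cv2.INTER_CUBIC)
o=np.vstack([cv2.resize(A,(440,322)),cv2.resize(B,(440,293))]); 
cv2.imwrite("pics/crop1.png",np.hstack([cv2.resize(A,(400,293)),cv2.resize(B,(400,267))[:267]]) if 0 else cv2.resize(B,(798,532)))
E
cat > h.py <<'E'
import numpy as np,cv2
from workcell import readout,eyes
from scipy.spatial.transform import Rotation as Rn
def ray(cam,u,v,pose=None):
    c=eyes.get_calibration(cam);K=c["camera_matrix"]
    x=np.array([(u-K[0,2])/K[0,0],(v-K[1,2])/K[1,1]])
    if cam!="wrist":
        R=c["R"];return -R.T@c["t"],R.T@np.r_[x,1]
    th=np.hypot(*x);d=np.r_[x/th*np.sin(th),np.cos(th)] if th>0 else np.r_[0,0,1.]
    T=c["tool_from_camera"];p,q=pose;R=Rn.from_quat(np.r_[q[1:],q[0]]).as_matrix()
    return R@T[:3,3]+p, R@T[:3,:3]@d
def onz(cam,u,v,z,pose=None):
    o,d=ray(cam,u,v,pose);return (o+d*(z-o[2])/d[2])[:2]
def proj(cam,X,pose=None):
    c=eyes.get_calibration(cam);K=c["camera_matrix"]
    if cam!="wrist":
        y=K@(c["R"]@X+c["t"]);return y[:2]/y[2]
    T=c["tool_from_camera"];p,q=pose;R=Rn.from_quat(np.r_[q[1:],q[0]]).as_matrix()
    y=T[:3,:3].T@(R.T@(np.array(X)-p)-T[:3,3]);r=np.hypot(y[0],y[1]);th=np.arctan2(r,y[2])
    return K[:2,2]+K[0,0]*th*y[:2]/r
def pose():
    s=readout.get_state();return s["position"],s["orientation"]
def togo(P,jaw):
    """dx.. rows to reach TCP P pointing straight down with jaw axis (tool y) at world angle jaw (deg; mod 180 nearest)"""
    p,q=pose();R=Rn.from_quat(np.r_[q[1:],q[0]]);Rm=R.as_matrix()
    best=None
    for j in(jaw,jaw+180):
        c,s=np.cos(np.radians(j)),np.sin(np.radians(j))
        x=np.array([0,0,-1.]);y=np.array([c,s,0]);T=Rn.from_matrix(np.c_[x,y,np.cross(x,y)])
        rv=(R.inv()*T).as_rotvec(degrees=True)
        if best is None or np.linalg.norm(rv)<np.linalg.norm(best): best=rv
    d=Rm.T@(np.array(P)-p)
    print("shift",np.round(d/.25,4),"turn",np.round(best/120,4),"mm",np.round(d*1e3,1),"deg",np.round(best,1))
E
python3 - <<'E'
from h import *
for u,v in((256,192),(238,182),(262,190)):print(onz("top",u,v,.05))
p,q=pose();print(Rn.from_quat(np.r_[q[1:],q[0]]).as_matrix())
E
```

```text
[0.56490859 0.23840411]
[0.60125658 0.30100293]
[0.57164394 0.21738935]
[[-3.80287571e-04  2.56872540e-01  9.66445215e-01]
 [-1.01795670e-03  9.66444685e-01 -2.56872800e-01]
 [-9.99999410e-01 -1.08148491e-03 -1.06041779e-04]]
```

View pics/crop1.png

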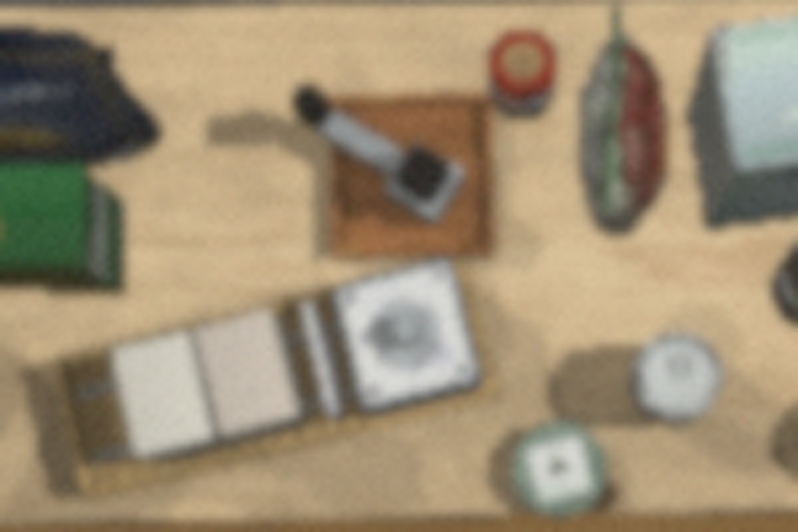

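The top crop shows the crank grip at crop (421,170), handle (311,103), shaft (407,330), housing corners (335,290),(447,260),(478,385),(362,410); the trough runs to world +y (left).

```bash
python3 - <<'E'
from h import *
c=lambda x,y:(180+x/5.32,160+y/5.32)
W=lambda x,y,z:onz("top",*c(x,y),z)
g=W(421,170,.0815);hd=W(311,103,.091);s=W(407,330,.11)
print("grip",g,"handle",hd,np.linalg.norm(hd-g),"ang",np.degrees(np.arctan2(*(hd-g)[::-1])))
H=[W(*k,.082) for k in((335,290),(447,260),(478,385),(362,410))]
print("shaft",s,"housing c",np.mean(H,0),[np.linalg.norm(H[i]-H[i-1]) for i in range(4)])
d=(H[0]+H[3]-H[1]-H[2]);print("feed ang",np.degrees(np.arctan2(d[1],d[0])))
print("tin",W(678,375,.072),"spice? ",W(522,62,.097),"bellish",W(560,465,.02), "pusher",W(320,358,.068),"tray",[W(*k,.016) for k in((330,100),(492,97),(490,256),(325,258))])
jaw=np.degrees(np.arctan2(*(hd-g)[::-1]))
togo([*g,.2],jaw+90);togo([*g,.2],jaw)
E
```

```text
grip [0.56001296 0.22623387] handle [0.60308809 0.29593586] 0.08193798816376723 ang 58.28434685610108
shaft [0.45428205 0.23499367] housing c [0.45294646 0.23726106] [np.float64(0.07877152089760713), np.float64(0.07410373613392521), np.float64(0.08259545852610294), np.float64(0.07542051701894513)]
feed ang 102.73730678751767
tin [0.42605895 0.06333128] spice?  [0.6265287  0.16021529] bellish [0.37157477 0.13918047] pusher [0.44088858 0.29300866] tray [array([0.61867007, 0.28940065]), array([0.61903028, 0.18055447]), array([0.51145814, 0.18340477]), array([0.5118287 , 0.29343592])]
shift [ 0.0546 -1.0486  1.9326] turn [-6.097e-01 -4.000e-04  4.000e-04] mm [  13.6 -262.2  483.2] deg [-73.2  -0.    0. ]
shift [ 0.0546 -1.0486  1.9326] turn [0.1403 0.     0.0005] mm [  13.6 -262.2  483.2] deg [16.8  0.   0.1]
```

```bash
sed -i 's/def togo(P,jaw):/def togo(P,jaw,exact=False):/; s/for j in(jaw,jaw+180):/for j in((jaw,) if exact else (jaw,jaw+180)):/' h.py; python3 -c "
from h import *
togo([.454,.235,.35],-32,1)"
```

```text
shift [-0.5453 -1.1243  1.5138] turn [8.926e-01 4.000e-04 4.000e-04] mm [-136.3 -281.1  378.4] deg [1.071e+02 1.000e-01 0.000e+00]
```

```bash
python3 -m jog '[-0.25,0,0,0.08,0,0, -0.5,0,0,0.16,0,0, -0.56,-0.15,0.2,0.25,0,0, -0.56,-0.3,0.4,0.34,0,0, -0.56,-0.45,0.6,0.43,0,0, -0.56,-0.6,0.8,0.52,0,0, -0.56,-0.75,1,0.6,0,0, -0.56,-0.75,1,0.68,0,0]'; python3 -c "
from h import *
togo([.454,.235,.33],-32,1)"
```

```text
time: 1.1
position: [0.356, 0.3553, 0.3535]
orientation: [-0.469, -0.529, -0.468, 0.53]
force: [-1.2, 1.4, 0.5]
finger_gap: 0.0911
shift [0.0947 0.4482 0.4292] turn [ 2.077e-01  9.000e-04 -2.000e-04] mm [ 23.7 112.1 107.3] deg [24.9  0.1 -0. ]
```

```bash
python3 -m jog '[0.05,0.22,0.21,0.09,0,0, 0.0947,0.4482,0.4292,0.17,0,0, 0.0947,0.4482,0.4292,0.2077,0,0, 0.0947,0.4482,0.4292,0.2077,0,0, 0.0947,0.4482,0.4292,0.2077,0,0]'; python3 - <<'E'
from h import *
p=pose();np.savez("w1.npz",p=p[0],q=p[1]);im=eyes.snapshot("wrist");cv2.imwrite("pics/w1.png",im)
print(p,proj("wrist",[.454,.235,.11],p),proj("wrist",[.56,.226,.08],p),readout.get_state()["qpos"])
cv2.imwrite("pics/w1v.png",cv2.resize(im,(800,600),interpolation=cv2.INTER_CUBIC))
E
```

```text
time: 1.72
position: [0.4537, 0.2352, 0.3299]
orientation: [-0.343, -0.618, -0.343, 0.619]
force: [0.3, 0.9, -1.0]
finger_gap: 0.0911
(array([0.45369014, 0.235183  , 0.32987938]), array([-0.3433639 , -0.61782093, -0.34252498,  0.61893067])) [279.54719385 183.32092921] [351.69157824 143.2078275 ] [ 3.63058044e-01  2.31484406e-01  1.43694619e+00 -1.45116185e-03
  1.47422830e+00  9.20560268e-01]
```

View pics/w1v.png

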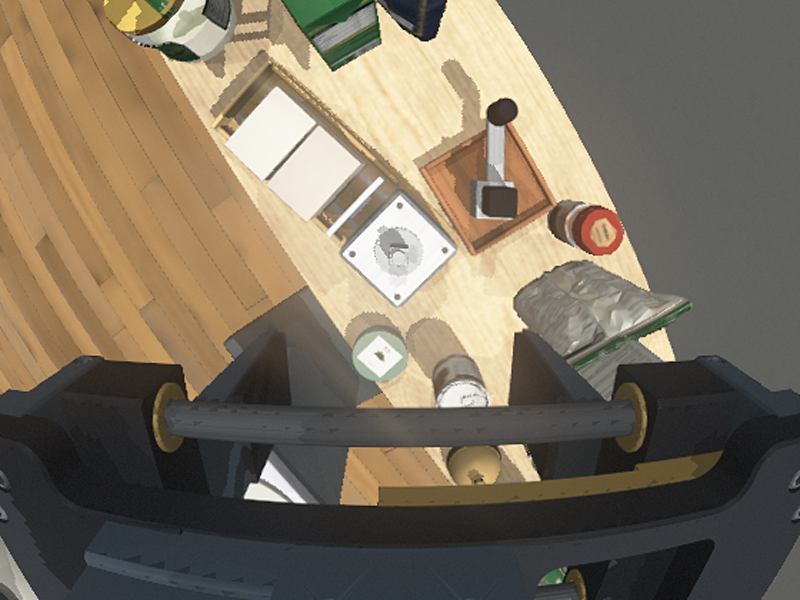

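Wrist view: shaft near view-px (398,252), crank grip (498,200), handle (502,112). Zooming on both.

```bash
python3 - <<'E'
import cv2,numpy as np
a=cv2.imread("pics/w1.png")
A=cv2.resize(a[145:205,250:310],(480,480),interpolation=cv2.INTER_CUBIC)
B=cv2.resize(a[60:160,305:365],(288,480),interpolation=cv2.INTER_CUBIC)
cv2.imwrite("pics/w1z.png",np.hstack([A,B]))
E
```

```text
(no output)
```

View pics/w1z.png

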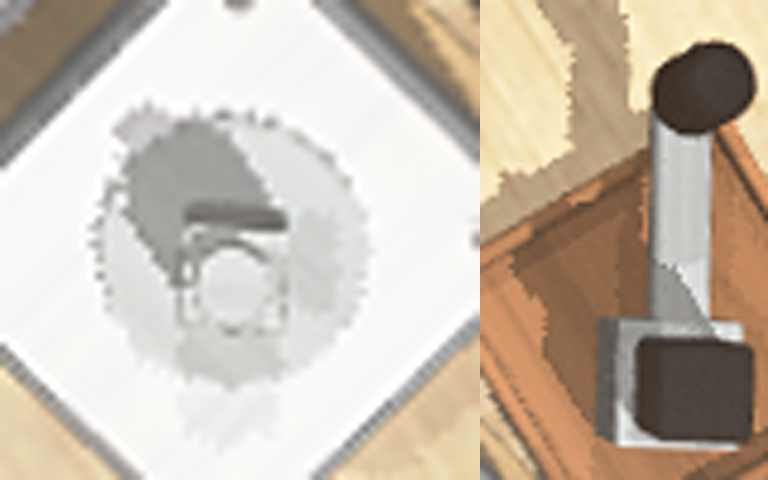

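```bash
python3 - <<'E'
from h import *
d=np.load("w1.npz");p=(d["p"],d["q"])
W=lambda u,v,z:onz("wrist",u,v,z,p)
print("pin",W(279,181,.112),"sq",W(250+234/8,145+278/8,.107))
def B(x,y):return 305+(x-480)/4.8,60+y/4.8
g=W(*B(697,388),.0815);h=W(*B(708,82),.091)
print("grip",g,"handle",h,np.linalg.norm(h-g),np.degrees(np.arctan2(*(h-g)[::-1])))
# square top corners
def A(x,y):return 250+x/8,145+y/8
c=[W(*A(*k),.107) for k in((183,230),(287,230),(287,322),(182,325))]
for i in range(4):
  e=c[i]-c[i-1];print(np.linalg.norm(e),np.degrees(np.arctan2(e[1],e[0]))%90)
a=W(*B(650,130),.045);b=W(*B(650,310),.045);e=a-b;print("arm edge ang",np.degrees(np.arctan2(e[1],e[0])))
# housing corners for feeder angle
togo([*g,.2],-32,1)
E
```

```text
pin [0.45517411 0.23813926] sq [0.45575684 0.23850099]
grip [0.5596194  0.22998053] handle [0.6032301  0.30047232] 0.0828914148279403 58.256429927925765
0.014923435215325175 57.156783494396564
0.015969465062743597 57.997511975661354
0.01444764171806363 58.24213000979857
0.01625703924599789 59.669422290602114
arm edge ang 58.687671284172005
shift [ 0.5199  0.3715 -0.2065] turn [ 0.0005  0.0008 -0.0002] mm [130.   92.9 -51.6] deg [ 0.1  0.1 -0. ]
```

```bash
python3 -m jog '[0.05,0.186,-0.103,0,0,0, 0.12,0.3715,-0.2065,0,0,0, 0.12,0.3715,-0.2065,0,0,0, 0.12,0.3715,-0.2065,0,0,0]'; python3 - <<'E'
from h import *
p=pose();np.savez("w2.npz",p=p[0],q=p[1]);im=eyes.snapshot("wrist");cv2.imwrite("pics/w2.png",im)
print(p,proj("wrist",[.5596,.23,.0815],p))
dk=(im.max(2)<75).astype(np.uint8);dk[240:]=0
n,l,st,c=cv2.connectedComponentsWithStats(dk)
for i in range(1,n):
  if st[i,4]>60:print(st[i],c[i])
cv2.imwrite("pics/w2z.png",cv2.resize(im[70:220,210:360],(600,600),interpolation=cv2.INTER_CUBIC))
E
```

```text
time: 2.28
position: [0.5589, 0.231, 0.3]
orientation: [-0.344, -0.617, -0.343, 0.619]
force: [-0.6, 0.7, 1.1]
finger_gap: 0.0914
(array([0.55890069, 0.2309791 , 0.29997823]), array([-0.34395297, -0.61739547, -0.34325429,  0.61862402])) [280.20773629 183.91262432]
[ 34   0  24   9 151] [47.82119205  4.13907285]
[ 65   0  19  17 128] [73.421875  5.921875]
[ 169    0   75   58 2480] [212.87983871  22.54032258]
[159  11  17  30  88] [166.44318182  23.31818182]
[72 19 24 15 68] [83.04411765 27.88235294]
[124  43  34  26 144] [142.          55.54166667]
[271 170  21  11  80] [280.8    172.0875]
```

View pics/w2z.png

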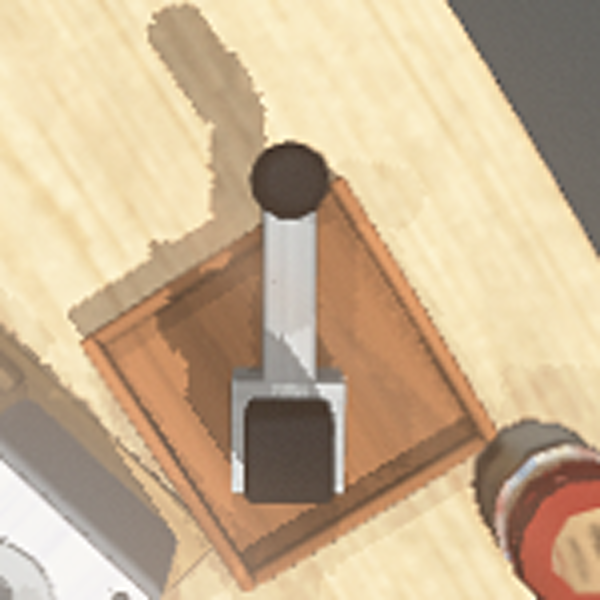

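```bash
python3 - <<'E'
from h import *
d=np.load("w2.npz");p=(d["p"],d["q"])
g=onz("wrist",282.5,184.1,.0815,p);print("grip",g)
d=np.load("w1.npz");p=(d["p"],d["q"])
print("pin",onz("wrist",279.1,180.8,.112,p))
togo([*g,.052],-31.7,1)
E
```

```text
grip [0.56185771 0.22832152]
pin [0.45540934 0.23828532]
shift [9.939e-01 1.570e-02 9.000e-04] turn [-0.0013  0.0007 -0.0002] mm [2.485e+02 3.900e+00 2.000e-01] deg [-0.2  0.1 -0. ]
```

```bash
python3 -m jog '[0.2,0.0157,0.0009,0,0,0, 0.4,0.0157,0.0009,0,0,0, 0.6,0.0157,0.0009,0,0,0, 0.8,0.0157,0.0009,0,0,0, 0.92,0.0157,0.0009,0,0,0, 0.99,0.0157,0.0009,0,0,0, 0.994,0.0157,0.0009,0,0,0, 0.994,0.0157,0.0009,0,0,0]' 0.6 40; python3 -m jog '[0,0,0,0,0,0, 0,0,0,0,0,0, 0,0,0,0,0,0, 0,0,0,0,0,0, 0,0,0,0,0,0, 0,0,0,0,0,0]' 0 40
```

```text
time: 3.32
position: [0.5625, 0.2287, 0.0534]
orientation: [0.344, 0.618, 0.343, -0.618]
force: [-0.5, -0.6, -0.6]
finger_gap: 0.0548
time: 4.08
position: [0.5625, 0.2288, 0.0536]
orientation: [0.344, 0.618, 0.343, -0.618]
force: [-1.7, -0.0, 6.8]
finger_gap: 0.0276
```

```bash
python3 -m jog '[-0.2,0,0,0,0,0, -0.4,0,0,0,0,0, -0.6,0,0,0,0,0, -0.64,0,0,0,0,0, -0.64,0,0,0,0,0]'; python3 -c "
from h import *
togo([.4560,.2379,.1836],-121.7,1)"
```

```text
time: 4.7
position: [0.5621, 0.2288, 0.2133]
orientation: [0.344, 0.618, 0.343, -0.618]
force: [0.1, 0.2, -3.7]
finger_gap: 0.0277
shift [ 0.1181 -0.38    0.1931] turn [ 7.489e-01 -8.000e-04 -7.000e-04] mm [ 29.5 -95.   48.3] deg [89.9 -0.1 -0.1]
```

```bash
python3 -m jog '[0,-0.1,0.05,0.08,0,0, 0,-0.2,0.1,0.16,0,0, 0,-0.3,0.15,0.25,0,0, 0,-0.38,0.193,0.33,0,0, 0,-0.38,0.193,0.42,0,0, 0,-0.38,0.193,0.5,0,0, 0,-0.38,0.193,0.59,0,0, 0,-0.38,0.193,0.67,0,0]'; python3 -c "
from h import *
togo([.4560,.2379,.19],-121.7,1)"
```

```text
time: 5.7
position: [0.4549, 0.2375, 0.211]
orientation: [0.137, -0.693, 0.139, 0.694]
force: [-0.2, -0.1, -2.8]
finger_gap: 0.0278
shift [ 0.0841 -0.0034 -0.0036] turn [ 0.0761  0.0002 -0.0013] mm [21.  -0.9 -0.9] deg [ 9.1  0.  -0.2]
```

```bash
python3 -m jog '[0.03,-0.0034,-0.0036,0.076,0,0, 0.08,-0.0034,-0.0036,0.076,0,0, 0.084,-0.0034,-0.0036,0.076,0,0, 0.084,-0.0034,-0.0036,0.076,0,0]'; python3 - <<'E'
from h import *
p=pose();np.savez("w3.npz",p=p[0],q=p[1]);im=eyes.snapshot("wrist");cv2.imwrite("pics/w3.png",im)
s=eyes.snapshot("scene");cv2.imwrite("pics/s3.png",s)
print(p,readout.get_state()["force"],readout.get_state()["qpos"])
print(proj("wrist",[.4556,.2382,.0865+.1325],p))
A=cv2.resize(im[110:270,180:380],(500,400),interpolation=cv2.INTER_CUBIC)
B=cv2.resize(s[185:245,205:275],(300,257),interpolation=cv2.INTER_CUBIC)
o=np.zeros((400,800,3),np.uint8);o[:,:500]=A;o[:257,500:]=B;cv2.imwrite("pics/w3z.png",o)
E
```

```text
time: 6.2
position: [0.4558, 0.2378, 0.1896]
orientation: [0.191, -0.68, 0.193, 0.681]
force: [-0.4, -0.3, -2.6]
finger_gap: 0.0276
(array([0.45576736, 0.2378063 , 0.18960808]), array([ 0.19120553, -0.67980322,  0.19342927,  0.68109702])) [ 0.16489452  0.24833464 -2.73114199] [ 3.65730852e-01  3.67615706e-01  1.64413855e+00 -1.57101236e-03
  1.13197815e+00  2.48902276e+00]
[279.05561416 283.08692494]
```

View pics/w3z.png

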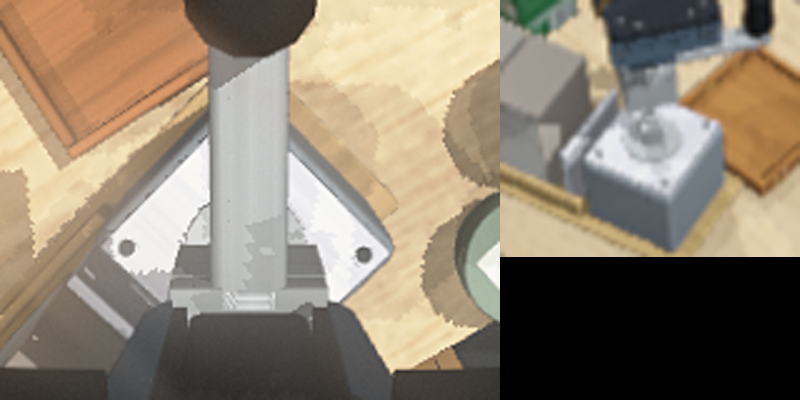

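```bash
python3 -m jog '[0.04,0,0,0,0,0, 0.08,0,0,0,0,0, 0.11,0,0,0,0,0, 0.13,0,0,0,0,0, 0.145,0,0,0,0,0, 0.15,0,0,0,0,0, 0.155,0,0,0,0,0]'
```

```text
time: 7.18
position: [0.4562, 0.2379, 0.1515]
orientation: [0.192, -0.68, 0.193, 0.681]
force: [0.7, 0.6, -2.0]
finger_gap: 0.0279
```

```bash
python3 -m jog '[0.02,0,0,0,0,0, 0.04,0,0,0,0,0, 0.055,0,0,0,0,0, 0.066,0,0,0,0,0, 0.074,0,0,0,0,0, 0.078,0,0,0,0,0]'
```

```text
time: 7.92
position: [0.4563, 0.238, 0.1324]
orientation: [0.192, -0.68, 0.193, 0.68]
force: [-4.3, 0.2, 20.9]
finger_gap: 0.0276
```

```bash
python3 -m jog '[-0.003,0,0,-0.05,0,0, -0.003,0,0,-0.125,0,0, -0.003,0,0,-0.2,0,0, -0.003,0,0,-0.275,0,0, -0.003,0,0,-0.35,0,0, -0.003,0,0,-0.425,0,0, -0.003,0,0,-0.5,0,0, -0.003,0,0,-0.5,0,0]'; python3 -c "
from h import *
s=readout.get_state();print(s['ft_torque'],s['qpos'])
togo([.4561,.2380,.1328],0)"
```

```text
time: 8.93
position: [0.4566, 0.2395, 0.1335]
orientation: [0.174, 0.685, 0.174, -0.685]
force: [-1.5, 11.7, -3.7]
finger_gap: 0.0277
[ 2.67911837  0.49796848 -0.08414858] [3.66621485e-01 4.42575591e-01 1.71009918e+00 1.09950304e-03
 9.88404436e-01 1.43931530e+00]
shift [0.0027 0.0044 0.0047] turn [-5.125e-01 -5.000e-04  2.000e-04] mm [0.7 1.1 1.2] deg [-61.5  -0.1   0. ]
```

```bash
python3 -m jog '[0.002,0,0,-0.05,0,0, 0.002,0,0,-0.125,0,0, 0.002,0,0,-0.2,0,0, 0.002,0,0,-0.275,0,0, 0.002,0,0,-0.35,0,0, 0.002,0,0,-0.425,0,0, 0.002,0,0,-0.5,0,0, 0.002,0,0,-0.5,0,0]'; python3 -c "
from h import *
s=readout.get_state();print(s['ft_torque'],s['qpos'][5])"
```

```text
time: 9.93
position: [0.4557, 0.2404, 0.1332]
orientation: [0.493, 0.506, 0.495, -0.506]
force: [-7.3, 9.1, 4.2]
finger_gap: 0.028
[ 1.85767479  1.81370069 -0.0303113 ] 0.3895629317751568
```

```bash
python3 -m jog '[0,0,0,-0.05,0,0, 0,0,0,-0.125,0,0, 0,0,0,-0.2,0,0, 0,0,0,-0.275,0,0, 0,0,0,-0.35,0,0, 0,0,0,-0.425,0,0, 0,0,0,-0.425,0,0]'; python3 -c "
from h import *
s=readout.get_state();print(s['ft_torque'],s['qpos'][5])"
```

```text
time: 10.8
position: [0.4546, 0.2405, 0.1333]
orientation: [0.663, 0.244, 0.665, -0.243]
force: [-6.6, 1.7, 1.5]
finger_gap: 0.0279
[ 0.25912249  1.4697912  -0.03429464] -0.5031560074721606
```

```bash
python3 -m jog '[0,0,0,-0.04,0,0, 0,0,0,-0.08,0,0, 0,0,0,-0.12,0,0, 0,0,0,-0.16,0,0, 0,0,0,-0.2,0,0, 0,0,0,-0.2,0,0]'; python3 - <<'E'
from h import *
s=readout.get_state();print(s['ft_torque'],s['qpos'][5])
t=eyes.snapshot("top");cv2.imwrite("pics/t4.png",t)
b=cv2.imread("pics/top.png")
c=lambda i:cv2.resize(i[200:255,180:280],(800,440)[0:2] if 0 else (540,297),interpolation=cv2.INTER_CUBIC)
cv2.imwrite("pics/t4z.png",np.vstack([c(b),c(t)]))
E
```

```text
time: 11.55
position: [0.4542, 0.2402, 0.1333]
orientation: [0.699, 0.1, 0.701, -0.099]
force: [-3.7, -2.4, 2.5]
finger_gap: 0.0275
[-0.76155609  0.77229303 -0.07366422] -0.9215876861358486
```

View pics/t4z.png

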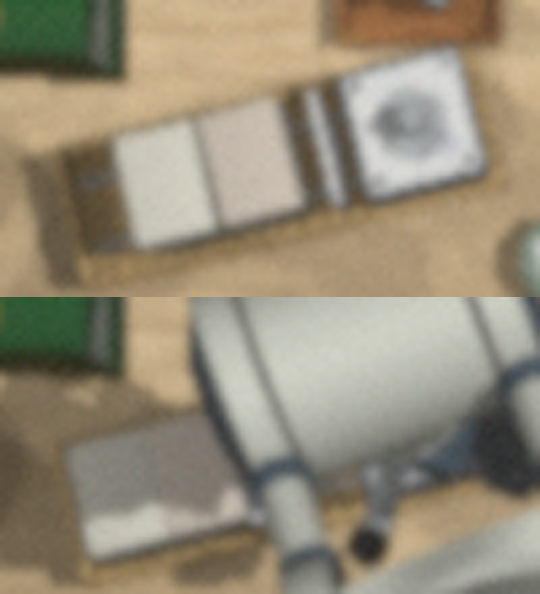

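Cartons have moved forward, front one close to the lip (left end, px ~(70–95,450–560) of the lower half). Continue to the stop.

```bash
python3 -m jog '[0,0,0,-0.04,0,0, 0,0,0,-0.08,0,0, 0,0,0,-0.12,0,0, 0,0,0,-0.12,0,0]'; python3 -c "
from h import *
s=readout.get_state();print(s['ft_torque'],s['qpos'][5])"
```

```text
time: 12.1
position: [0.454, 0.2399, 0.1332]
orientation: [0.706, 0.013, 0.708, -0.012]
force: [-3.0, -3.9, 0.9]
finger_gap: 0.0278
[-1.02672358  0.5947832  -0.10655623] -1.1699431673271905
```

```bash
python3 -m jog '[0,0,0,-0.04,0,0, 0,0,0,-0.08,0,0, 0,0,0,-0.12,0,0, 0,0,0,-0.12,0,0]'; python3 -c "
from h import *
s=readout.get_state();print(s['ft_torque'],s['qpos'][5])"
```

```text
time: 12.6
position: [0.454, 0.2396, 0.1333]
orientation: [0.702, -0.075, 0.704, 0.076]
force: [-2.7, -5.1, 1.6]
finger_gap: 0.028
[-1.20746276  0.44539576 -0.11056294] -1.4194591064758422
```

```bash
python3 -m jog '[0,0,0,-0.04,0,0, 0,0,0,-0.08,0,0, 0,0,0,-0.12,0,0, 0,0,0,-0.12,0,0]'; python3 -c "
from h import *
s=readout.get_state();print(s['ft_torque'],s['qpos'][5])"
```

```text
time: 13.1
position: [0.4542, 0.2394, 0.1333]
orientation: [0.687, -0.161, 0.69, 0.163]
force: [-0.5, -4.9, -0.2]
finger_gap: 0.028
[-1.0497968   0.11407755 -1.28961975] -1.6680853225528347
```

```bash
python3 -m jog '[0,0,0,-0.02,0,0, 0,0,0,-0.035,0,0, 0,0,0,-0.035,0,0]'; python3 -c "
from h import *
s=readout.get_state();print(s['ft_torque'],s['qpos'][5])"
```

```text
time: 13.48
position: [0.4544, 0.2394, 0.1333]
orientation: [0.681, -0.186, 0.683, 0.187]
force: [1.0, -2.4, -1.7]
finger_gap: 0.0291
[-0.57037089 -0.10159644 -1.79821153] -1.7398616385507226
```

Torque jumped to -1.8 N m: end stop. Ease back a little within the play and lift.

```bash
python3 -m jog '[0,0,0,0.02,0,0, 0,0,0,0.05,0,0, 0,0,0,0.05,0,0]'; python3 -c "
from h import *
s=readout.get_state();print(s['ft_torque'],s['qpos'][5])"
```

```text
time: 13.85
position: [0.4545, 0.2395, 0.1333]
orientation: [0.69, -0.15, 0.692, 0.151]
force: [-0.2, -2.4, -2.8]
finger_gap: 0.0277
[-0.28891621  0.0021751  -0.28130481] -1.634711928223321
```

```bash
python3 -m jog '[-0.02,0,0,0,0,0, -0.05,0,0,0,0,0, -0.09,0,0,0,0,0, -0.13,0,0,0,0,0, -0.13,0,0,0,0,0]'; python3 -c "
from h import *
s=readout.get_state();print(s['ft_torque'],s['qpos'][5])"
```

```text
time: 14.48
position: [0.4549, 0.2397, 0.166]
orientation: [0.69, -0.15, 0.692, 0.152]
force: [0.9, 0.1, 0.1]
finger_gap: 0.0095
[0.04041707 0.06486764 0.01443725] -1.6357749702437563
```

The grip slipped off (gap 9.5 mm); the crank stayed on the shaft. Open, rise and look.

```bash
python3 -m jog '[-0.06,0,0,0,0,0, -0.12,0,0,0,0,0, -0.2,0,0,0,0,0, -0.32,0,0,0,0,0, -0.5,0,0,0,0,0, -0.5,0,0,0,0,0, -0.5,0,0,0,0,0]' 0.6; python3 - <<'E'
from h import *
p=pose();np.savez("w5.npz",p=p[0],q=p[1]);im=eyes.snapshot("wrist");cv2.imwrite("pics/w5.png",im)
print(p,proj("wrist",[.4555,.239,.16],p))
cv2.imwrite("pics/w5z.png",cv2.resize(im[90:290,140:420],(784,560),interpolation=cv2.INTER_CUBIC))
E
```

```text
time: 15.35
position: [0.4552, 0.2395, 0.2915]
orientation: [0.69, -0.15, 0.691, 0.152]
force: [-0.6, 0.2, -0.5]
finger_gap: 0.0549
(array([0.45520648, 0.23950351, 0.29151433]), array([ 0.69031127, -0.1503816 ,  0.69119876,  0.15198686])) [278.58132711 201.42758139]
```

View pics/w5z.png

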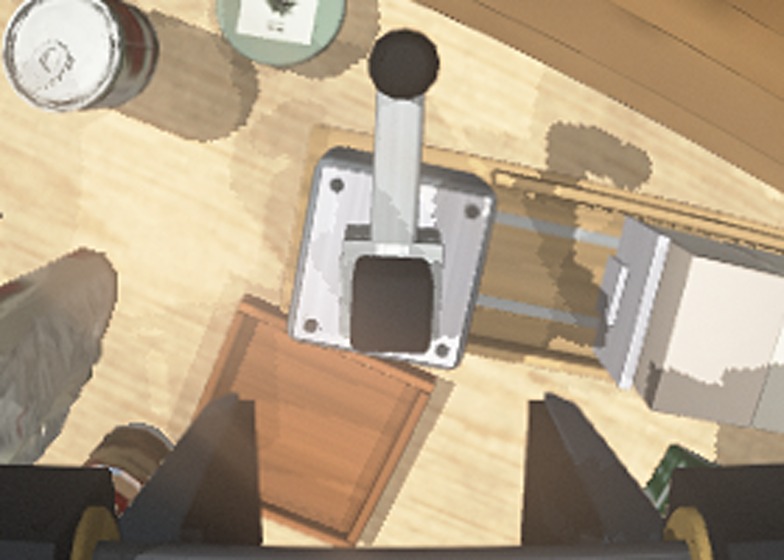

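```bash
python3 - <<'E'
from h import *
d=np.load("w5.npz");p=(d["p"],d["q"]);W=lambda x,y,z:onz("wrist",140+x/2.8,90+y/2.8,z,p)
g=W(393,312,.1605);h=W(404,63,.170);e=h-g;a=np.degrees(np.arctan2(e[1],e[0]))
q=Rn.from_quat(np.r_[p[1][1:],p[1][0]]).as_matrix();print("jaw",np.degrees(np.arctan2(q[1,1],q[0,1])))
print(g,h,np.linalg.norm(e),"arm",a)
togo([*g,.131],a+90)
E
```

```text
jaw 114.69103605011897
[0.45467351 0.24049954] [0.37666174 0.20841327] 0.0843526167155598 arm -157.64261667049144
shift [0.6395 0.0028 0.0022] turn [ 0.0194 -0.001  -0.0012] mm [159.9   0.7   0.5] deg [ 2.3 -0.1 -0.1]
```

```bash
python3 -m jog '[0.15,0.003,0.002,0.0194,0,0, 0.32,0.003,0.002,0.0194,0,0, 0.48,0.003,0.002,0.0194,0,0, 0.58,0.003,0.002,0.0194,0,0, 0.63,0.003,0.002,0.0194,0,0, 0.643,0.003,0.002,0.0194,0,0, 0.643,0.003,0.002,0.0194,0,0]' 0.6; python3 -m jog '[0,0,0,0,0,0, 0,0,0,0,0,0, 0,0,0,0,0,0, 0,0,0,0,0,0, 0,0,0,0,0,0]' 0 60;  python3 -c "
from h import *
s=readout.get_state();print(s['ft_torque'],s['qpos'][5])"
```

```text
time: 16.27
position: [0.4549, 0.2407, 0.1306]
orientation: [0.693, -0.136, 0.694, 0.138]
force: [-0.2, 0.2, 0.5]
finger_gap: 0.0548
time: 16.9
position: [0.4553, 0.2402, 0.131]
orientation: [0.693, -0.137, 0.694, 0.138]
force: [1.6, -5.7, 4.8]
finger_gap: 0.0278
[-1.19952352 -0.29249376 -0.11850574] -1.5937842583342097
```

```bash
python3 -m jog '[-0.005,0,0,0,0,0, -0.012,0,0,0,0,0, -0.02,0,0,0,0,0, -0.02,0,0,0,0,0]';  python3 -c "
from h import *
s=readout.get_state();print(s['ft_torque'],s['qpos'][5])"
```

```text
time: 17.4
position: [0.4539, 0.2392, 0.1326]
orientation: [0.691, -0.137, 0.696, 0.137]
force: [12.2, 0.3, -66.9]
finger_gap: 0.0279
[ 0.06798486 -2.86517736 -0.38119533] -1.5935097521424542
```

```bash
python3 -m jog '[0.008,0.003,0.003,0,0,0, 0.01,0.004,0.004,0.02,0,0, 0.01,0.004,0.004,0.04,0,0, 0.01,0.004,0.004,0.05,0,0, 0.01,0.004,0.004,0.05,0,0]';  python3 -c "
from h import *
s=readout.get_state();print(s['ft_torque'],s['qpos'][5])
togo([.4552,.2402,.131],114.7)"
```

```text
time: 18.02
position: [0.4547, 0.2398, 0.1309]
orientation: [0.698, -0.101, 0.702, 0.1]
force: [-0.8, -9.6, 15.9]
finger_gap: 0.0275
[-2.07950911  0.41147961  0.04373058] -1.4864512357865456
shift [-0.0002  0.001   0.0024] turn [-0.0697 -0.0028  0.0002] mm [-0.1  0.2  0.6] deg [-8.4 -0.3  0. ]
```

```bash
python3 -m jog '[-0.002,-0.004,0,0.01,-0.002,0, -0.004,-0.004,0,0.01,-0.0028,0, -0.004,-0.004,0,0.01,-0.0028,0]';  python3 -c "
from h import *
s=readout.get_state();print(s['ft_torque'],s['qpos'][5])"
```

```text
time: 18.4
position: [0.4545, 0.2393, 0.1316]
orientation: [0.701, -0.093, 0.701, 0.093]
force: [-1.0, 5.2, -7.7]
finger_gap: 0.0271
[ 1.22199876  0.29795154 -0.06473389] -1.466310382026553
```

```bash
python3 -m jog '[-0.006,0.0014,0,0.005,0,0, -0.014,0.0014,0,0.005,0,0, -0.02,0.0014,0,0.005,0,0, -0.02,0.0014,0,0.005,0,0]';  python3 -c "
from h import *
s=readout.get_state();print(s['ft_torque'],s['qpos'][5])"
```

```text
time: 18.9
position: [0.4544, 0.2396, 0.1368]
orientation: [0.701, -0.089, 0.702, 0.089]
force: [-0.0, -1.5, -0.7]
finger_gap: 0.0277
[-0.25140226  0.05071359 -0.04020265] -1.4552073586000625
```

```bash
python3 -m jog '[-0.015,0,0,0,0,0, -0.03,0,0,0,0,0, -0.045,0,0,0,0,0, -0.06,0,0,0,0,0, -0.06,0,0,0,0,0]';  python3 -c "
from h import *
s=readout.get_state();print(s['ft_torque'],s['qpos'][5])"
```

```text
time: 19.52
position: [0.4545, 0.2397, 0.1522]
orientation: [0.701, -0.089, 0.701, 0.089]
force: [-0.3, 0.6, -2.7]
finger_gap: 0.0277
[ 0.02633737  0.08035361 -0.05510739] -1.4551954582257147
```

```bash
python3 -m jog '[-0.08,0,0,0,0,0, -0.18,0,0,0,0,0, -0.26,0,0,0.05,0,0, -0.26,0,0,0.14,0,0, -0.26,0,0,0.22,0,0, -0.26,0,0,0.31,0,0, -0.26,0,0,0.39,0,0]';  python3 -c "
from h import *
d=np.load('w2.npz');p=(d['p'],d['q']);c=[onz('wrist',210+x/4,70+y/4,.016,p) for x,y in((335,178),(85,340),(245,590),(495,440))];print(c,np.mean(c,0))
s=readout.get_state();print(s['force'],s['qpos'][5])
togo([.5625,.231,.205],-31.7,1)"
```

```text
time: 20.4
position: [0.4545, 0.2397, 0.2171]
orientation: [0.679, 0.199, 0.679, -0.199]
force: [-0.1, -0.1, -2.6]
finger_gap: 0.0278
[array([0.62062034, 0.29237019]), array([0.51616852, 0.29082962]), array([0.51503555, 0.18282791]), array([0.62127245, 0.18304782])] [0.56827422 0.23726888]
[-0.06309051 -0.12142299 -2.61056753] -0.6324817488897824
shift [0.0485 0.2038 0.3826] turn [ 7.422e-01 -1.000e-04 -0.000e+00] mm [12.1 51.  95.6] deg [89.1 -0.  -0. ]
```

```bash
python3 -m jog '[0,0.04,0.08,0.08,0,0, 0,0.08,0.16,0.17,0,0, 0,0.12,0.24,0.25,0,0, 0,0.16,0.32,0.34,0,0, 0,0.204,0.383,0.42,0,0, 0,0.204,0.383,0.51,0,0, 0,0.204,0.383,0.59,0,0, 0,0.204,0.383,0.68,0,0]';  python3 -c "
from h import *
togo([.5645,.232,.0535],-31.7,1)"
```

```text
time: 21.4
position: [0.5625, 0.2309, 0.2168]
orientation: [-0.382, -0.595, -0.383, 0.595]
force: [0.2, -1.7, -2.8]
finger_gap: 0.0279
shift [ 0.6532  0.0058 -0.0073] turn [0.0599 0.0001 0.0003] mm [163.3   1.5  -1.8] deg [7.2 0.  0. ]
```

```bash
python3 -m jog '[0.1,0.006,-0.007,0.06,0,0, 0.25,0.006,-0.007,0.06,0,0, 0.4,0.006,-0.007,0.06,0,0, 0.52,0.006,-0.007,0.06,0,0, 0.6,0.006,-0.007,0.06,0,0, 0.635,0.006,-0.007,0.06,0,0, 0.645,0.006,-0.007,0.06,0,0]'; python3 -m jog '[0.004,0,0,0,0,0, 0.008,0,0,0,0,0, 0.01,0,0,0,0,0]'
```

```text
time: 22.28
position: [0.5646, 0.232, 0.0555]
orientation: [-0.344, -0.617, -0.345, 0.618]
force: [-0.2, 0.5, -3.1]
finger_gap: 0.0275
time: 22.65
position: [0.5648, 0.232, 0.0534]
orientation: [0.344, 0.618, 0.344, -0.618]
force: [0.9, -0.1, -2.9]
finger_gap: 0.0279
```

```bash
python3 -m jog '[0.003,0,0,0,0,0, 0.006,0,0,0,0,0, 0.008,0,0,0,0,0]'
```

```text
time: 23.02
position: [0.5649, 0.2321, 0.052]
orientation: [0.344, 0.618, 0.344, -0.617]
force: [-6.2, -2.3, 14.9]
finger_gap: 0.0282
```

Contact on the tray floor at the expected height. Release and rise.

```bash
python3 -m jog '[-0.002,0,0,0,0,0, -0.002,0,0,0,0,0, -0.002,0,0,0,0,0, -0.002,0,0,0,0,0]' 0.6; python3 -m jog '[-0.05,0,0,0,0,0, -0.15,0,0,0,0,0, -0.35,0,0,0,0,0, -0.55,0,0,0,0,0, -0.8,0,0,0,0,0, -1,0,0,0,0,0, -1,-0.08,0.05,0,0,0, -1,-0.08,0.05,0,0,0]'; python3 - <<'E'
from h import *
p=pose();np.savez("w6.npz",p=p[0],q=p[1]);im=eyes.snapshot("wrist");cv2.imwrite("pics/w6.png",im);print(p)
cv2.imwrite("pics/w6v.png",cv2.resize(im[0:270,90:450],(800,600),interpolation=cv2.INTER_CUBIC))
E
```

```text
time: 23.52
position: [0.5649, 0.2321, 0.0525]
orientation: [0.344, 0.618, 0.344, -0.617]
force: [-0.4, 0.6, -0.5]
finger_gap: 0.0548
time: 24.52
position: [0.5402, 0.2319, 0.304]
orientation: [0.345, 0.618, 0.345, -0.617]
force: [-0.7, 0.5, 0.5]
finger_gap: 0.0549
(array([0.54017629, 0.23189356, 0.30397725]), array([ 0.34453327,  0.61814157,  0.34450757, -0.61685683]))
```

View pics/w6v.png

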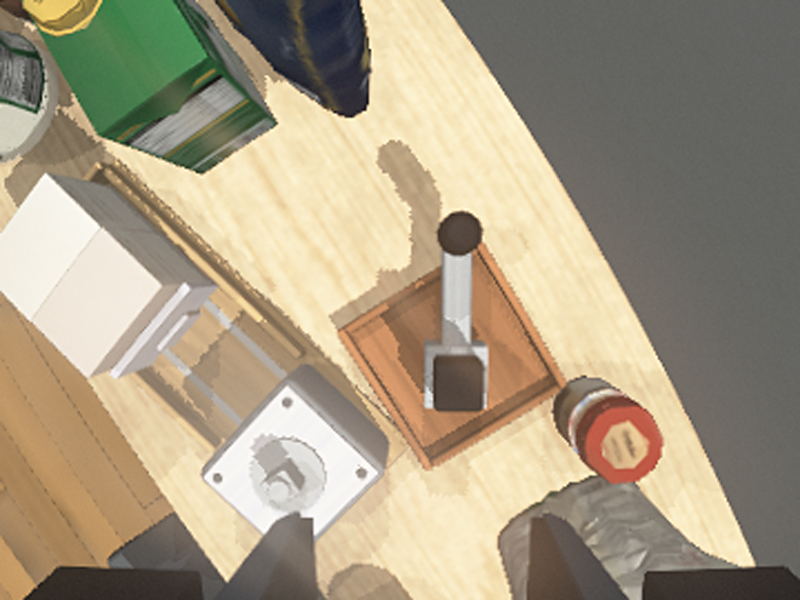

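```bash
python3 -m jog '[0,-0.2,0.1,0,0,0, 0,-0.4,0.3,0,0,0, 0,-0.55,0.5,0,0,0, 0,-0.7,0.7,0,0,0, 0,-0.7,0.9,0,0,0, 0,-0.7,0.9,0,0,0]'; python3 - <<'E'
from h import *
d=np.load("w6.npz");p=(d["p"],d["q"]);s=800/360
W=lambda x,y,z:onz("wrist",90+x/s,y/s,z,p)
f=np.array([np.cos(np.radians(102.7)),np.sin(np.radians(102.7))])
sh=W(280,487,.112);print("shaft",sh)
for k in((190,285),(150,330),(112,373)):print("pusher top",W(*k,.068),(W(*k,.068)-sh)@f)
b=cv2.imread("pics/top.png");t=eyes.snapshot("top");cv2.imwrite("pics/t7.png",t)
w=eyes.snapshot("scene");cv2.imwrite("pics/s7.png",w);a=cv2.imread("pics/scene.png")
c=lambda i:cv2.resize(i[165:255,180:320],(400,257),interpolation=cv2.INTER_CUBIC)
e=lambda i:cv2.resize(i[175:265,160:300],(400,257),interpolation=cv2.INTER_CUBIC)
cv2.imwrite("pics/fin.png",np.vstack([np.hstack([c(b),c(t)]),np.hstack([e(a),e(w)])]))
E
```

```text
time: 25.32
position: [0.2718, 0.1306, 0.3031]
orientation: [0.344, 0.618, 0.344, -0.617]
force: [1.0, 1.3, 0.2]
finger_gap: 0.0549
shaft [0.45711163 0.24015765]
pusher top [0.46447298 0.3625372 ] 0.11776710917552166
pusher top [0.42869046 0.35496647] 0.11824825933163119
pusher top [0.39258004 0.34801796] 0.11940848072730899
```

View pics/fin.png

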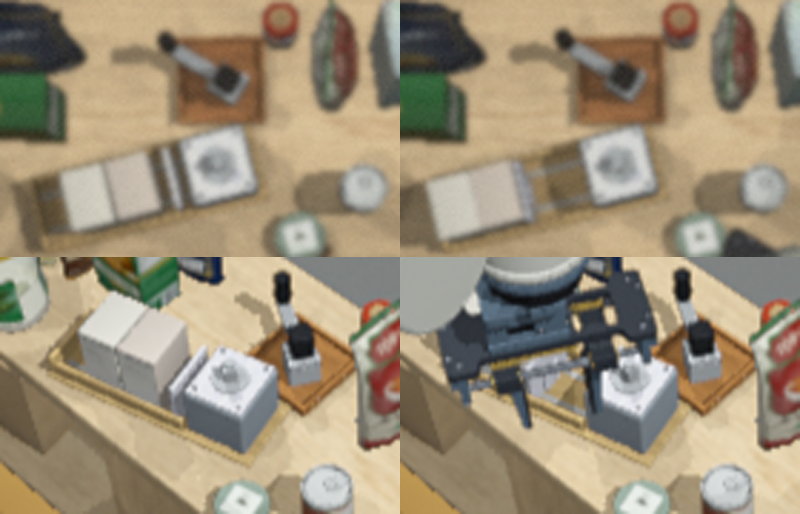

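```bash
python3 - <<'E'
import cv2,numpy as np
a=cv2.imread("pics/w6.png");t=cv2.imread("pics/t7.png")
A=cv2.resize(a[110:180,130:200],(400,400),interpolation=cv2.INTER_CUBIC)
B=cv2.resize(a[190:240,190:240],(400,400),interpolation=cv2.INTER_CUBIC)
cv2.imwrite("pics/z8.png",np.hstack([A,B]))
E
```

```text
(no output)
```

View pics/z8.png

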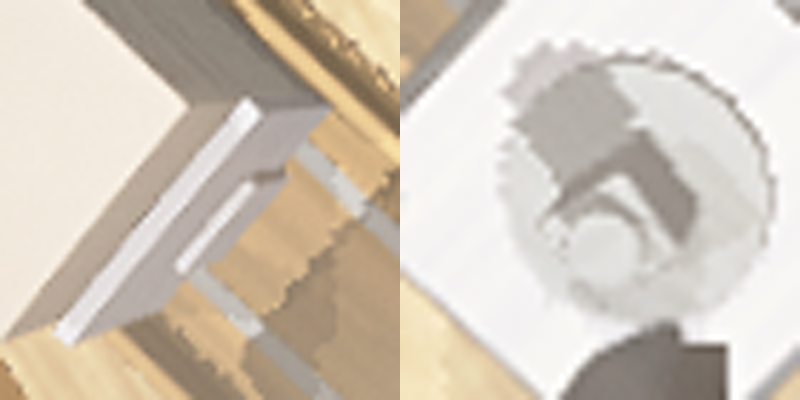

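```bash
python3 - <<'E'
from h import *
d=np.load("w6.npz");p=(d["p"],d["q"])
P=lambda x,y,z:onz("wrist",130+x/5.714,110+y/5.714,z,p)
S=lambda x,y,z:onz("wrist",190+(x-400)/8,190+y/8,z,p)
f=np.array([np.cos(np.radians(102.7)),np.sin(np.radians(102.7))])
sh=S(605,247,.112);print(sh)
for k in((243,100),(149,214),(55,328)):print((P(*k,.068)-sh)@f)
for a,b in(((622,172),(553,213)),((625,172),(690,243))):
  e=S(*b,.107)-S(*a,.107);print(np.linalg.norm(e),np.degrees(np.arctan2(e[1],e[0]))%90)
# start pusher from w1 (view px /1.4286)
d=np.load("w1.npz");p=(d["p"],d["q"]);sh=onz("wrist",279.1,180.8,.112,p)
for k in((378,178),(330,234)):print("start",(onz("wrist",k[0]/1.4286,k[1]/1.4286,.068,p)-sh)@f)
E
```

```text
[0.45548683 0.23863278]
0.12258765510662999
0.12181778694480383
0.12179259679146441
0.012745983616036556 88.57148093993285
0.014520081547894229 8.516006418986294
start 0.06155349968006152
start 0.05668033602393816
```

```bash
python3 -c "
from workcell import workorder
print(workorder.close_job())"
```

```text
the job is handed in; nothing more can be done
None
```

The job is done and handed in at about 25 s. I fitted the crank, and the 21 N contact came at the expected seated height. I then wound it about 4 rad counter-clockwise until the torque jumped to -1.8 N m, which I took as the end stop. The crank now stands upright in its tray.

- **First lift failed:** the hub was still twisted against the shaft, so the 40 N grip slid off and left the crank seated. I re-gripped at 60 N and pulled again, reaching about 67 N at the wrist. I then turned back about 8–9 degrees until the torque was near zero, and it came off freely.
- **Final pictures:** both cartons are upright at the lip end with the pusher right behind them. The crank is upright, and the tins and jars near the feeder look unmoved. I did not check the other bystanders closely, and I did not measure the gap between the front carton and the lip.
- **Checks that disagree:** the pusher measured 122 mm ahead of the shaft, but the given dimensions put it at 126 mm. The travel of about 63 mm fits the turns made, so I take most of this as camera bias. I read the shaft's angle as about 4 ± 5 degrees, where I expected about 12. I can't rule out that easing the twist let the winder back by 1–3 mm.

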